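# Sort the findings tins into their rows

### The job

Put the three empty tins away in the wooden divider frame, mouth up, each wholly inside the row that has the filled tin of its own size at the back, in front of that filled tin. Start with the large one, which stands on its edge: push it over onto its bottom and slide it into its row without picking it up; only then pull the small tin out of the medium one and put these two in their rows. Leave the filled tins and everything else on the bench where they are.

Things in the scene. Friction and masses are not known exactly. Their poses are not given: they have to be found in the camera images.
- large_tin_center (a point): Large empty open tin, thin steel with a blue band: 96 mm across, 38 mm high, wall 2.5 mm, bottom 3 mm thick, about 75 g. It starts standing on its edge (its round side), its centre 48 mm over the bench; it stands still until pushed. The point lies on its axis half-way between bottom and rim. z axis: from bottom to mouth.
- medium_tin_center (a point): Medium empty open tin, thin steel with a yellow band: 84 mm across, 44 mm high, wall 2.5 mm, bottom 3 mm thick, about 60 g, standing on the bench mouth up, with the small tin standing in it. The point lies on its axis half-way up. z axis: from bottom to mouth.
- small_tin_center (a point): Small tall empty open tin, thin steel with a red band: 54 mm across, 82 mm high, about 45 g. It starts standing loose inside the medium tin, on its bottom, so that its upper 41 mm stick out. The point lies on its axis half-way up (41 mm over its bottom). z axis: from bottom to mouth.
- frame: Wooden divider frame, fixed to the bench: four parallel battens 10 mm wide and 16 mm high on a back rail 24 mm high, which make three equal rows, 112 mm wide and 235 mm long, bottomless (the tins stand on the bench) and open at the front, the robot's side. Origin: on the bench, at the middle of the front ends of the battens; x axis: along the rows, inwards to the back rail; y axis: across the rows; the middle lines of the rows lie at y = -122, 0 and +122 mm.
- large_full_center (a point): Filled large tin (blue band, full of wooden beads), 96 mm across, 38 mm high, 0.35 kg, at the back of one row, which is so the row of the large tins; its centre is 178 mm behind the front of the frame. The point lies on its axis half-way up.
- medium_full_center (a point): Filled medium tin (yellow band, full of brass rings), 84 mm across, 44 mm high, 0.4 kg, at the back of the row of the medium tins, 178 mm behind the front. The point lies on its axis half-way up.
- small_full_center (a point): Filled small tin (red band, full of green beads), 54 mm across, 82 mm high, 0.3 kg, at the back of the row of the small tins, 178 mm behind the front. The point lies on its axis half-way up.
- glue: White glue bottle with a blue label and black nozzle, 53 mm across, 150 mm high, standing; origin at the middle of its foot. Not to be disturbed.
- pliers: Pliers with red grips, 175 mm long, 55 mm wide, 17 mm high, lying flat; origin on the bench near the pivot, jaws towards its y axis (64 mm), grips the other way (112 mm). Not to be disturbed.
- wire_spool: Black spool of copper wire lying on its flange, 84 mm across, 50 mm high; origin at the middle of its underside. Not to be disturbed.
- brush: Flat brush, 190 mm long, 32 mm wide, 11 mm high, lying flat along its x axis from -120 to +70 mm (bristles); origin on the bench. Not to be disturbed.
There are look-alikes about, which are no part of the job. What is shaped like the part that bears small_full_center but pink or purple is not meant.

How it is judged:
By the outcome, as a careful person would: the job done as asked, in the order asked, and still so for the second after the job is handed in, with the robot touching nothing.
It also fails if it takes over 72 s, if anything falls off the work surface, if the arm or the gripper's body presses on something with over 40 N, if the wrist force passes 120 N, or if a joint passes its speed limit or range.

### The arm

A 7-joint arm with a two-finger parallel gripper is mounted at the origin on the work surface. World frame = base frame: x ahead of the robot, y to its left, z up, the work surface at z = 0. Lengths are in m, angles in rad, forces in N, time in s.
With the tool pointing down it reaches from about 0.4 to 0.85 m from the base axis. Payload 10.4 kg.
Tool frame: the origin (TCP) lies between the finger pads; the fingertips stand manip.tcp_to_tips ahead of it and the grasp point (between the pads) lies 2 mm behind it (manip.tcp_to_tips is the distance from the TCP to the fingertips, in m); y points along the fingers, z is the direction in which the jaws open and shut, and the axes are right-handed (so a half turn about y gives the same grasp; the last joint's range is limited). The gripper opens to 85 mm and grips with 20 to 120 N. Pads are 22 mm wide; open, the fingers measure 114 mm over their backs; the gripper's body (76 mm by 85 mm) begins 54 mm behind the grasp point. The pads swing forward as they close: fully open they stand 13 mm farther back than shut.
Start: joints at [-1.176, 0.332, -0.065, 1.46, 0.022, 1.35, -0.088], TCP at [0.254, 0.571, 0.248] pointing down, gripper open.
Joint ranges: [-2.6, 2.6], [-0.5, 2.12], [-1.47, 1.34], [0.16, 2.42], [-1.27, 4.41], [0.06, 2.06], [-2.6, 2.6]. Speed limits (rad/s): [2.22, 2.22, 2.79, 2.79, 3.14, 3.14, 3.14].

### API

Orientations are given as a unit quaternion [x, y, z, w].
In Python, from workcell import manip gives the robot as it stands. The module is installed in compiled form; this text tells all that it offers.
- The arm moves only by the tool move_arm, never from a script. Its argument "increments" is a list of rows, each an object with "offset": the shift along the tool's x, y, z in m, a list of three; "yaw": the turn about the tool's y in degrees; "jaw": the closure in counts, from 0 (fully open) to 255 (shut). In form: [{"offset": [tx, ty, tz], "yaw": yaw, "jaw": jaw}, ...]. A call has 1 to 10 rows; each row is the pose to reach, as a shift and turn from the pose measured when the call began, along the tool's axes at that moment; what a row does not reach only later rows make up. A row lasts 1/12 s, in which the tool goes at most 41.7 mm and 7.16 degrees, less where a joint would pass 70% of its speed; a pose out of reach is approached as far as the arm can. A call with a gripper value outside its range is refused whole. The fingers move at their own pace and stop on an object; "squeeze" is the grip in N (left out, the last holds). Time passes only in rows, so rows that repeat a pose let the fingers close. It gives the time, the measured TCP pose, the force and the opening at its end, in the units of the state.
- manip.get_obs(): the state, without advancing time (a new reading comes with each control period).
- manip.camera(name): name is "side" or "top" or "wrist"; returns a dict with "pixels" (480x640x3 uint8, red, green, blue), "depth" (480x640 float32, m along the optical axis (not along the pixel's ray), 0 where there is no reading), "intrinsics" (3x3 intrinsics, pixels), "R" (3x3) and "t" (3): a world point X has camera coordinates R X + t; the wrist camera has in their place "mount" (4x4, takes a point from camera to tool coordinates, whose origin is the TCP and whose axes are the tool frame's). Camera axes: x right, y down, z forward; pixel columns grow to the right and rows downward; lengths in m; the calibration is good to about 2 mm. The wrist camera is an equidistant fisheye: a pixel r from the principal point sees the ray r / f radians off the axis. A picture is of the moment at which its call begins: read the wrist's pose just before it.
- manip.hand_in(): hands the job in, once; it reports no verdict.
Trained networks look in a picture, given as the dict that the camera call returned (one of the last four; its "shot" number tells which), for a name from the list of things; names that differ only in an ending like _2 or _b are one class to them, and where a whole thing is asked for, a point or a joint stands for the part that bears it (a point fixed in the world has none). Each returns a list of dicts, best first, with "confidence" (0 to 1); they miss things now and then, are a little off and sometimes report something else, mostly with a low value. They report only what shows in the picture. A call takes as long as a camera call. They do not tell look-alikes from the thing itself.
- manip.recognise(picture, query): "bbox" ([left, top, right, bottom] in pixels, round what is visible of it).
- manip.spot_point(picture, query): "centre" ([column, row] in pixels: a listed point, or the origin of a listed thing).
The state is a dict: "clock": time; "joint_pos": joint angles; "joint_velocities": joint speeds; "tau": joint torques, N m; "position": TCP position; "ee_rot": TCP orientation; "ft_force": force on the tool from outside, world axes, zero at the start; "torque": the same for the moment, N m; "grip_width": opening from 0.0 (shut) to 1.0 (fully open).
Only numpy, scipy, OpenCV 4.12 (cv2) and the standard library are available. Lean on these libraries where they do the work, as an engineer would, in place of code of your own. Each camera call takes 0.05 s, during which the arm holds its last target. There are 200 camera calls.

## Working session

There is one attempt and no reset: what is moved stays moved. The work goes in short steps, Python scripts to look and compute and a tool call to move; the robot and the scene stay as the last step left them, time stands still between calls to the robot, and variables do not carry over. Pictures are saved under pics/ and viewed, about 8 in all and at most 12, crops included, and the job is handed in when it is done.

Besides the shell and the picture viewer there is one more tool, called after "Request:" by a JSON object that holds its "api" and its "payload". move_arm: Moves the arm, as the interface text tells. Its arguments: {"type":"object","properties":{"increments":{"type":"array","items":{"type":"object","properties":{"offset":{"type":"array","items":{"type":"number"}},"yaw":{"type":"number"},"jaw":{"type":"number"}}}},"squeeze":{"type":"number"}},"required":["increments"]}

```bash
mkdir -p pics
cat > h.py <<'E'
import numpy as np, cv2
from workcell import manip
from scipy.spatial.transform import Rotation as Rot
def save(p,n): cv2.imwrite('pics/'+n,p['pixels'][:,:,::-1])
def cloud(p):
    K=p['intrinsics'];d=p['depth'];v,u=np.mgrid[:480,:640]
    c=np.stack([(u-K[0,2])/K[0,0]*d,(v-K[1,2])/K[1,1]*d,d],-1)
    w=(c-p['t'])@p['R']   # R^T (c-t)
    w[d==0]=np.nan
    return w
def at_z(p,uv,z):
    K=p['intrinsics'];r=p['R'].T@np.linalg.solve(K,[uv[0],uv[1],1.]);o=-p['R'].T@p['t']
    return o+r*(z-o[2])/r[2]
def state():
    o=manip.get_obs();R=Rot.from_quat(o['ee_rot']).as_matrix()
    print('t',o['clock'],'pos',np.round(o['position'],4),'F',np.round(o['ft_force'],1),'w',o['grip_width']);print(np.round(R,3));return np.array(o['position']),R
E
python3 - <<'E'
from h import *
state();print(manip.tcp_to_tips)
names="large_tin_center medium_tin_center small_tin_center frame large_full_center medium_full_center small_full_center glue pliers wire_spool brush".split()
zs=dict(large_tin_center=.048,medium_tin_center=.022,small_tin_center=.044,large_full_center=.019,medium_full_center=.022,small_full_center=.041)
for c in('top','side'):
    p=manip.camera(c);save(p,c+'0.png');np.savez(c+'0.npz',**{k:v for k,v in p.items() if k!='shot'})
    print(c,np.round(-p['R'].T@p['t'],3))
    for n in names:
        s=[(np.round(x['centre']).tolist(),round(x['confidence'],2),np.round(at_z(p,x['centre'],zs.get(n,0)),3).tolist()) for x in manip.spot_point(p,n)[:3]]
        print(n,s)
E
```

```text
t 0.0 pos [0.2534 0.5709 0.2475] F [ 0.2  0.3 -0. ] w 0.9966969713020263
[[ 0.914 -0.001  0.406]
 [-0.406 -0.001  0.914]
 [ 0.    -1.    -0.001]]
0.017
top [ 0.454 -0.003  1.529]
large_tin_center [([401.0, 278.0], 0.73, [0.501, -0.21, 0.048]), ([310.0, 203.0], 0.47, [0.694, 0.029, 0.048])]
medium_tin_center [([478.0, 274.0], 0.68, [0.514, -0.416, 0.022])]
small_tin_center [([481.0, 276.0], 0.56, [0.507, -0.418, 0.044])]
frame [([478.0, 276.0], 0.31, [0.508, -0.424, 0.0])]
large_full_center [([216.0, 205.0], 0.84, [0.692, 0.281, 0.019])]
medium_full_center [([264.0, 204.0], 0.93, [0.696, 0.15, 0.022])]
small_full_center [([299.0, 149.0], 0.76, [0.841, 0.058, 0.041]), ([310.0, 202.0], 0.64, [0.7, 0.029, 0.041]), ([147.0, 205.0], 0.59, [0.686, 0.459, 0.041])]
glue [([384.0, 185.0], 0.83, [0.754, -0.171, 0.0])]
pliers [([487.0, 226.0], 0.93, [0.645, -0.451, 0.0])]
wire_spool [([442.0, 198.0], 0.66, [0.719, -0.33, 0.0])]
brush [([424.0, 338.0], 0.96, [0.344, -0.279, 0.0]), ([440.0, 197.0], 0.68, [0.722, -0.324, 0.0])]
side [ 0.444 -1.184  0.823]
large_tin_center [([292.0, 291.0], 0.57, [0
[... 153 characters left out ...]
[([308.0, 356.0], 0.82, [0.51, -0.419, 0.044])]
frame [([294.0, 229.0], 0.63, [0.525, 0.156, 0.0])]
large_full_center [([345.0, 204.0], 0.94, [0.699, 0.257, 0.019])]
medium_full_center [([354.0, 218.0], 0.57, [0.712, 0.159, 0.022])]
small_full_center [([361.0, 237.0], 0.86, [0.706, 0.023, 0.041]), ([332.0, 172.0], 0.7, [0.687, 0.455, 0.041]), ([403.0, 221.0], 0.66, [0.845, 0.091, 0.041])]
glue [([393.0, 295.0], 0.73, [0.748, -0.196, 0.0])]
pliers [([371.0, 378.0], 0.87, [0.637, -0.455, 0.0])]
wire_spool [([310.0, 359.0], 0.67, [0.517, -0.386, 0.0]), ([400.0, 334.0], 0.61, [0.729, -0.333, 0.0])]
brush [([228.0, 331.0], 0.88, [0.339, -0.273, 0.0]), ([390.0, 292.0], 0.36, [0.742, -0.182, 0.0])]
```

Run:
```python
import cv2
a=cv2.imread('pics/top0.png')[110:370,110:530];cv2.imwrite('pics/topc.png',cv2.resize(a,None,fx=1.9,fy=1.9,interpolation=cv2.INTER_CUBIC))
a=cv2.imread('pics/side0.png')[130:430,180:460];cv2.imwrite('pics/sidec.png',cv2.resize(a,None,fx=2,fy=2,interpolation=cv2.INTER_CUBIC))
```

```text
(no output)
```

View pics/topc.png

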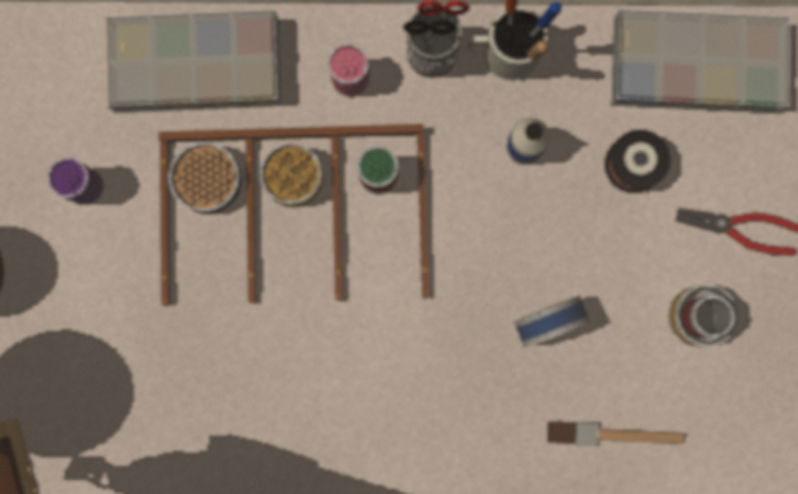

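View pics/sidec.png

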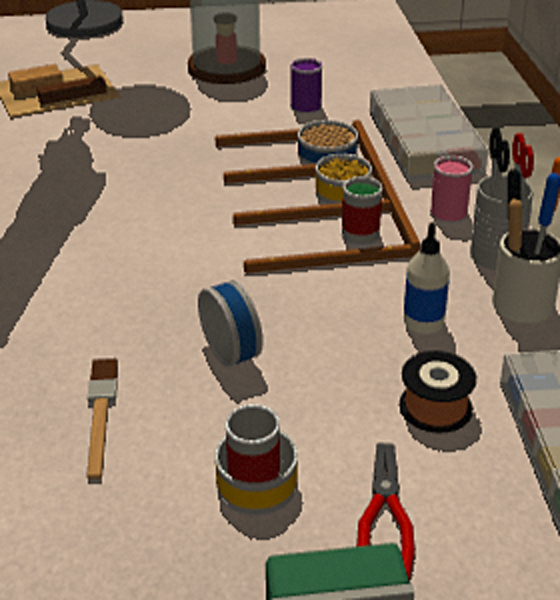

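```bash
python3 - <<'E'
from h import *
from scipy.optimize import least_squares
P={c:dict(np.load(c+'0.npz')) for c in('top','side')}
W={c:cloud(P[c]) for c in P}
for c in W:
    w=W[c]; m=(np.abs(w[...,0]-.3)<.1)&(np.abs(w[...,1])<.1); print(c,'bench z',np.nanmedian(w[m][:,2]))
# large tin
pts=np.concatenate([W[c][(np.hypot(W[c][...,0]-.498,W[c][...,1]+.208)<.075)&(W[c][...,2]>.012)] for c in W])
top=pts[pts[:,2]>.085]; print('top strip',len(top),top.mean(0))
sp=W['side'];m=(np.hypot(sp[...,0]-.498,sp[...,1]+.208)<.075)&(sp[...,2]>.012);q=sp[m]
# footprint rect from top
tp=W['top'];mt=(np.hypot(tp[...,0]-.498,tp[...,1]+.208)<.075)&(tp[...,2]>.02);r=cv2.minAreaRect(tp[mt][:,:2].astype(np.float32)*1000);print('rect',r)
for a in np.radians(np.arange(-10,50,5)):
    n=np.array([-np.cos(a),-np.sin(a)]);s=(q[:,:2]-[.498,-.208])@n*1000
    print(round(np.degrees(a)),np.histogram(s,np.arange(-45,46,5))[0])
# frame battens: height 10-20mm
for c in W:
    w=W[c];m=(w[...,2]>.011)&(w[...,2]<.03)&(w[...,0]>.48)&(w[...,0]<.62)&(w[...,1]>-.06)&(w[...,1]<.36)
    b=w[m];print(c,len(b),'xmin',np.percentile(b[:,0],1))
    for lo,hi in[(-.06,.03),(.03,.145),(.145,.265),(.265,.36)]:
        k=b[(b[:,1]>lo)&(b[:,1]<hi)]
        if len(k)>5:
            v=np.polyfit(k[:,0],k[:,1],1);print(len(k),np.round(np.polyval(v,[.52,.6]),4),'slope',v[0].round(3),'x',np.percentile(k[:,0],[2]).round(4),k[:,2].mean().round(3))
    # cylinders
    for nme,(x,y,z,rr) in dict(L=(.694,.275,.038,.055),M=(.70,.152,.044,.05),S=(.703,.027,.082,.035),med=(.51,-.417,.044,.05),sm=(.51,-.417,.085,.033)).items():
        k=w[(np.hypot(w[...,0]-x,w[...,1]-y)<rr)&(np.abs(w[...,2]-z)<.008)]
        if len(k)>5:
            (a,bb),rad=cv2.minEnclosingCircle(k[:,:2].astype(np.float32)*1000);print(nme,len(k),round(a),round(bb),round(rad),k[:,2].max().round(3))
E
python3 -c "
import cv2;a=cv2.imread('pics/side0.png')[255:330,260:340];cv2.imwrite('pics/lt.png',cv2.resize(a,None,fx=6,fy=6,interpolation=cv2.INTER_CUBIC))"
```

```text
top bench z -0.00100939942887363
side bench z -0.001161626278124547
top strip 618 [ 0.4992882  -0.20931149  0.09202728]
rect ((498.0442810058594, -207.47018432617188), (38.02324676513672, 97.77559661865234), 22.445411682128906)
-10 [14 44 54 63 76 89 84 74 49 35 37 37 39 44 49 48 36  5]
-5 [ 0 35 50 58 72 82 89 91 61 43 44 47 44 50 48 46 17  0]
0 [ 0  8 42 61 69 75 90 89 88 66 59 50 51 49 47 33  0  0]
5 [  0   0  23  57  66  77  83  84  97 103  72  62  50  51  44   8   0   0]
10 [  0   0   4  44  64  77  84  82 104 112 111  73  53  50  19   0   0   0]
15 [  0   0   0  13  62  77  85  92 111 118 121 103  57  38   0   0   0   0]
20 [  0   0   0   0  40  83  90 103 112 113 126 128  81   1   0   0   0   0]
25 [  0   0   0   0   7  85  98 118 105 119 132 126  86   1   0   0   0   0]
30 [  0   0   0   0   8  57 110 118 117 127 129  98  72  41   0   0   0   0]
35 [  0   0   0   1  24  48  88 122 120 131 116  81  68  58  20   0   0   0]
40 [  0   0   0   8  34  57  61 113 131 114  96  82  69  63  46   3   0   0]
45 [  0   0   3  25  36  58  67  85 113  97  93  81  72  65  52  30   0   0]
top 494 xmin 0.520125574933806
112 [-0.037  -0.0332] slope 0.048 x [0.5339] 0.015
121 [0.0862 0.0879] slope 0.022 x [0.5274] 0.016
129 [0.2066 0.2109] slope 0.054 x [0.5238] 0.015
132 [0.3288 0.3312] slope 0.029 x [0.5197] 0.016
L 672 695 275 50 0.046
M 495 701 153 43 0.051
S 228 705 32 28 0.087
med 232 508 -421 43 0.052
sm 112 505 -418 29 0.093
side 340 xmin 0.5236277218725107
98 [-0.0361 -0.0326] slope 0.043 x [0.5328] 0.014
91 [0.0846 0.0889] slope 0.053 x [0.5291] 0.014
77 [0.2086 0.2118] slope 0.04 x [0.524] 0.014
74 [0.3289 0.3333] slope 0.055 x [0.5216] 0.014
L 322 697 276 53 0.04
M 243 700 156 45 0.046
S 143 706 32 29 0.083
med 442 509 -421 43 0.052
sm 212 504 -416 30 0.088
```

View pics/lt.png

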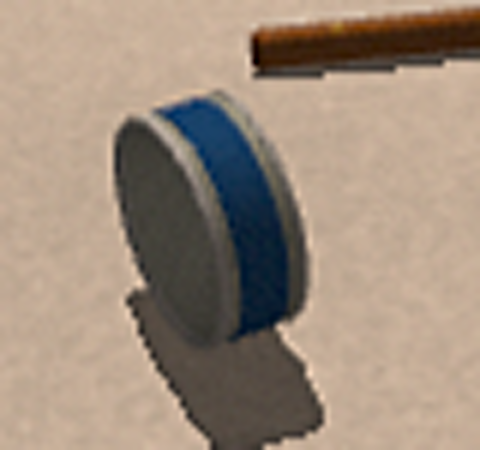

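Run:
```python
from h import *
P=dict(np.load('side0.npz'));w=cloud(P);n=-np.array([np.cos(np.radians(22.4)),np.sin(np.radians(22.4))])
for v in range(272,314,4): print(v,[ (round(float((w[v,u,:2]-[.498,-.2075])@n*1000)),round(float(w[v,u,2]*1000))) for u in range(276,314,3)])
```

```text
272 [(-22, 1), (-30, -2), (-36, -1), (-42, 2), (0, 88), (-3, 93), (-10, 91), (-14, 95), (-21, 94), (-86, -1), (-91, 1), (-97, 3), (-107, -2)]
276 [(-16, -4), (-23, -3), (12, 74), (16, 91), (10, 93), (6, 96), (0, 96), (-6, 96), (-12, 95), (-20, 93), (-85, -3), (-90, 0), (-98, -2)]
280 [(-8, -3), (16, 55), (10, 57), (0, 50), (16, 91), (12, 94), (5, 92), (-2, 91), (-9, 89), (-15, 89), (-76, -2), (-81, 2), (-88, 0)]Traceback (most recent call last):
  File "<stdin>", line 3, in <module>
ValueError: cannot convert float NaN to integer
```

```bash
cat >> h.py <<'E'
def plan(*ts,ang=None,o=None):
    """offsets for world targets ts (from the present pose); ang = wanted world angle of tool z, deg"""
    p,R=state()
    for t in ts: print(t,'offset',np.round(R.T@(np.array(t)-p),3).tolist())
    a=np.degrees(np.arctan2(R[1,2],R[0,2]));print('z-angle',a.round(1),'tilt',(R[2,1]+1).round(4))
    if ang is not None: print('yaw',round(a-ang,1))
E
python3 - <<'E'
from h import *
P=dict(np.load('side0.npz'));w=cloud(P);n=-np.array([np.cos(np.radians(22.4)),np.sin(np.radians(22.4))])
for v in range(280,310,5): print(v,[ (np.round((w[v,u,:2]-[.498,-.2075])@n*1000),np.round(w[v,u,2]*1000)) for u in range(279,300,3)])
plan((.45,.2,.2),(.448,-.228,.2),ang=22.4)
E
```

```text
280 [(np.float64(16.0), np.float64(55.0)), (np.float64(10.0), np.float64(57.0)), (np.float64(-0.0), np.float64(50.0)), (np.float64(16.0), np.float64(91.0)), (np.float64(12.0), np.float64(94.0)), (np.float64(5.0), np.float64(92.0)), (np.float64(-2.0), np.float64(91.0))]
285 [(np.float64(16.0), np.float64(38.0)), (np.float64(10.0), np.float64(41.0)), (np.float64(2.0), np.float64(37.0)), (np.float64(-6.0), np.float64(34.0)), (np.float64(17.0), np.float64(87.0)), (np.float64(12.0), np.float64(90.0)), (np.float64(4.0), np.float64(85.0))]
290 [(np.float64(5.0), np.float64(1.0)), (np.float64(13.0), np.float64(28.0)), (np.float64(4.0), np.float64(25.0)), (np.float64(-4.0), np.float64(22.0)), (np.float64(-11.0), np.float64(20.0)), (np.float64(17.0), np.float64(82.0)), (np.float64(8.0), np.float64(77.0))]
295 [(np.float64(13.0), np.float64(-2.0)), (np.float64(16.0), np.float64(18.0)), (np.float64(9.0), np.float64(16.0)), (np.float64(0.0), np.float64(12.0)), (np.float64(-6.0), np.float64(13.0)), (np.float64(-14.0), np.float64(11.0)), (np.float64(11.0), np.float64(69.0))]
300 [(np.float64(23.0), np.float64(2.0)), (np.float64(15.0), np.float64(-2.0)), (np.float64(13.0), np.float64(7.0)), (np.float64(7.0), np.float64(8.0)), (np.float64(-2.0), np.float64(4.0)), (np.float64(-6.0), np.float64(7.0)), (np.float64(15.0), np.float64(59.0))]
305 [(np.float64(30.0), np.float64(-1.0)), (np.float64(24.0), np.float64(-1.0)), (np.float64(18.0), np.float64(-0.0)), (np.float64(13.0), np.float64(3.0)), (np.float64(6.0), np.float64(2.0)), (np.float64(0.0), np.float64(3.0)), (np.float64(17.0), np.float64(49.0))]
t 1.2 pos [0.2536 0.5713 0.2484] F [ 0.3 -0.2  0.2] w 0.9957851944984419
[[ 0.914  0.     0.406]
 [-0.406  0.     0.914]
 [-0.    -1.     0.   ]]
(0.45, 0.2, 0.2) offset [0.33, 0.048, -0.26]
(0.448, -0.228, 0.2) offset [0.502, 0.048, -0.652]
z-angle 66.1 tilt 0.0
yaw 43.7
```

The pictures show:
- **Large tin (top px 401,278):** its mouth faces the robot, since the depth goes inside, so I push it forward.
- **Rows, left to right:** blue filled tin at (216,205), yellow at (264,204), red with green beads at (310,202).
- **Look-alikes:** the purple tin at (147,205) and the pink one at (299,149) stand outside the frame, so I leave them. The spool at (442,198) is not a tin.

Request:
{"api": "move_arm", "payload": {"increments": [{"offset": [0.33, 0.048, -0.26], "yaw": 43.7, "jaw": 255}, {"offset": [0.33, 0.048, -0.26], "yaw": 43.7, "jaw": 255}, {"offset": [0.33, 0.048, -0.26], "yaw": 43.7, "jaw": 255}, {"offset": [0.33, 0.048, -0.26], "yaw": 43.7, "jaw": 255}, {"offset": [0.33, 0.048, -0.26], "yaw": 43.7, "jaw": 255}, {"offset": [0.33, 0.048, -0.26], "yaw": 43.7, "jaw": 255}, {"offset": [0.33, 0.048, -0.26], "yaw": 43.7, "jaw": 255}, {"offset": [0.33, 0.048, -0.26], "yaw": 43.7, "jaw": 255}, {"offset": [0.33, 0.048, -0.26], "yaw": 43.7, "jaw": 255}, {"offset": [0.33, 0.048, -0.26], "yaw": 43.7, "jaw": 255}], "squeeze": 30}}

```text
clock: 2.03
position: [0.4474, 0.2033, 0.2012]
ee_rot: [-0.587, 0.393, -0.394, 0.588]
ft_force: [0.7, 0.4, -0.1]
grip_width: 0.002
```

```bash
python3 -c "
from h import *
plan((.445,-.229,.19),ang=22.4)"
```

```text
t 2.0333 pos [0.4474 0.2033 0.2012] F [ 0.7  0.4 -0.1] w 0.0015464036506890506
[[ 0.381  0.001  0.925]
 [-0.925  0.001  0.381]
 [-0.    -1.     0.001]]
(0.445, -0.229, 0.19) offset [0.399, 0.011, -0.167]
z-angle 22.4 tilt 0.0
yaw -0.0
```

Request:
{"api": "move_arm", "payload": {"increments": [{"offset": [0.4, 0.011, -0.167]}, {"offset": [0.4, 0.011, -0.167]}, {"offset": [0.4, 0.011, -0.167]}, {"offset": [0.4, 0.011, -0.167]}, {"offset": [0.4, 0.011, -0.167]}, {"offset": [0.4, 0.011, -0.167]}, {"offset": [0.4, 0.011, -0.167]}, {"offset": [0.4, 0.011, -0.167]}, {"offset": [0.4, 0.011, -0.167]}, {"offset": [0.4, 0.011, -0.167]}]}}

```text
invalid input at $.increments[0]: expected keys offset, yaw, jaw
```

Run:
```python
from h import *
plan((.446,-.229,.094),ang=22.4)
p=manip.camera('wrist');save(p,'w1.png')
for n in('large_tin_center',):print(manip.spot_point(p,n)[:2])
```

```text
t 2.0333 pos [0.4474 0.2033 0.2012] F [ 0.7  0.4 -0.1] w 0.0015464036506890506
[[ 0.381  0.001  0.925]
 [-0.925  0.001  0.381]
 [-0.    -1.     0.001]]
(0.446, -0.229, 0.094) offset [0.399, 0.107, -0.166]
z-angle 22.4 tilt 0.0
yaw -0.0
[]
```

View pics/w1.png

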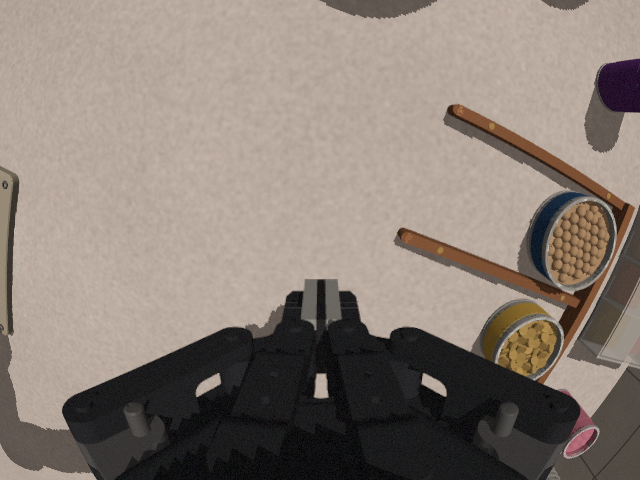

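The wrist view shows the closed fingers at about (320,300), the frame and the filled tins on the right. The large tin is out of view, because the move was refused (every row needs all its keys).

Request:
{"api": "move_arm", "payload": {"increments": [{"offset": [0.4, 0.011, -0.167], "yaw": 0, "jaw": 255}, {"offset": [0.4, 0.011, -0.167], "yaw": 0, "jaw": 255}, {"offset": [0.4, 0.011, -0.167], "yaw": 0, "jaw": 255}, {"offset": [0.4, 0.011, -0.167], "yaw": 0, "jaw": 255}, {"offset": [0.4, 0.011, -0.167], "yaw": 0, "jaw": 255}, {"offset": [0.4, 0.011, -0.167], "yaw": 0, "jaw": 255}, {"offset": [0.4, 0.011, -0.167], "yaw": 0, "jaw": 255}, {"offset": [0.4, 0.011, -0.167], "yaw": 0, "jaw": 255}, {"offset": [0.4, 0.011, -0.167], "yaw": 0, "jaw": 255}, {"offset": [0.4, 0.011, -0.167], "yaw": 0, "jaw": 255}]}}

```text
clock: 2.97
position: [0.443, -0.2133, 0.1916]
ee_rot: [-0.586, 0.395, -0.397, 0.586]
ft_force: [1.1, 0.1, 0.8]
grip_width: -0.002
```

Run:
```python
from h import *
plan((.446,-.229,.094),ang=22.4)
```

```text
t 2.9667 pos [ 0.443  -0.2133  0.1916] F [1.1 0.1 0.8] w -0.0020441059996140257
[[ 0.372  0.002  0.928]
 [-0.928 -0.001  0.372]
 [ 0.002 -1.     0.002]]
(0.446, -0.229, 0.094) offset [0.015, 0.098, -0.003]
z-angle 21.8 tilt 0.0
yaw -0.6
```

Request:
{"api": "move_arm", "payload": {"increments": [{"offset": [0.015, 0.098, -0.003], "yaw": -0.6, "jaw": 255}, {"offset": [0.015, 0.098, -0.003], "yaw": -0.6, "jaw": 255}, {"offset": [0.015, 0.098, -0.003], "yaw": -0.6, "jaw": 255}, {"offset": [0.015, 0.098, -0.003], "yaw": -0.6, "jaw": 255}, {"offset": [0.015, 0.098, 0.008], "yaw": -0.6, "jaw": 255}, {"offset": [0.015, 0.098, 0.018], "yaw": -0.6, "jaw": 255}, {"offset": [0.015, 0.098, 0.028], "yaw": -0.6, "jaw": 255}, {"offset": [0.015, 0.098, 0.038], "yaw": -0.6, "jaw": 255}, {"offset": [0.015, 0.098, 0.046], "yaw": -0.6, "jaw": 255}, {"offset": [0.015, 0.098, 0.054], "yaw": -0.6, "jaw": 255}]}}

```text
clock: 3.8
position: [0.5004, -0.2065, 0.0942]
ee_rot: [-0.588, 0.392, -0.394, 0.588]
ft_force: [0.4, 0.6, -0.4]
grip_width: -0.001
```

Run:
```python
from h import *
state()
p=manip.camera('side');w=cloud(p);k=w[(np.hypot(w[...,0]-.53,w[...,1]+.195)<.09)&(w[...,2]>.012)];print(len(k),np.nanpercentile(k,[5,50,95],axis=0).round(3),k[:,2].max())
save(p,'s2.png')
p=manip.camera('top');print(manip.spot_point(p,'large_tin_center')[:2])
a=p['pixels'][220:340,340:500,::-1];a=cv2.resize(a,None,fx=3,fy=3);b=cv2.resize(cv2.imread('pics/s2.png')[230:350,230:390],None,fx=3,fy=3);cv2.imwrite('pics/c2.png',np.vstack([a,b])[:600] if 0 else cv2.resize(np.hstack([a,b]),(800,300)))
```

```text
t 3.8 pos [ 0.5004 -0.2065  0.0942] F [ 0.4  0.6 -0.4] w -0.0012856004177343452
[[ 0.383  0.003  0.924]
 [-0.924 -0.002  0.383]
 [ 0.003 -1.     0.002]]
8372 [[ 0.456 -0.262  0.037]
 [ 0.501 -0.233  0.338]
 [ 0.55  -0.172  0.488]] 0.5189150441214679
[{'centre': [395.6, 261.0], 'confidence': 0.74}]
```

View pics/c2.png

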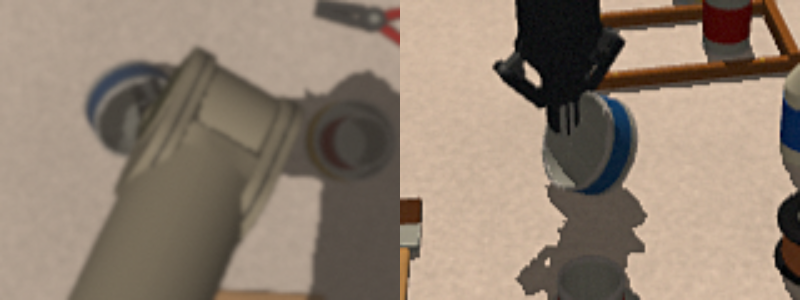

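The tin is tilting forward with its mouth up, and the finger is inside the mouth (crop px 570,115). I keep pushing.

Request:
{"api": "move_arm", "payload": {"increments": [{"offset": [0, 0, 0.01], "yaw": 0, "jaw": 255}, {"offset": [0, 0, 0.018], "yaw": 0, "jaw": 255}, {"offset": [0, 0, 0.026], "yaw": 0, "jaw": 255}, {"offset": [0, -0.03, 0.02], "yaw": 0, "jaw": 255}, {"offset": [0, -0.07, 0.0], "yaw": 0, "jaw": 255}, {"offset": [0, -0.1, 0.0], "yaw": 0, "jaw": 255}, {"offset": [0, -0.1, -0.08], "yaw": 0, "jaw": 255}, {"offset": [0, -0.1, -0.12], "yaw": 0, "jaw": 255}]}}

```text
clock: 4.62
position: [0.4237, -0.2389, 0.1954]
ee_rot: [0.588, -0.39, 0.395, -0.588]
ft_force: [-1.6, -1.5, 0.5]
grip_width: 0.003
```

```bash
cat >> h.py <<'E'
def tin(c,name,z,xy,rr,h):
    p=manip.camera(c);w=cloud(p);s=[(np.round(at_z(p,q['centre'],z),3).tolist(),round(q['confidence'],2)) for q in manip.spot_point(p,name)[:2]]
    k=w[(np.hypot(w[...,0]-xy[0],w[...,1]-xy[1])<rr)&(np.abs(w[...,2]-h)<.009)]
    print(c,name,s,len(k),end=' ')
    if len(k)>8: print('circle',np.round(cv2.minEnclosingCircle(k[:,:2].astype(np.float32)*1000)[0]),round(cv2.minEnclosingCircle(k[:,:2].astype(np.float32)*1000)[1]),'zmax',k[:,2].max().round(3))
    return p
E
python3 - <<'E'
from h import *
state()
for c in('side','top'): save(tin(c,'large_tin_center',.019,(.56,-.183),.09,.038),c+'3.png')
E
```

```text
t 4.6167 pos [ 0.4237 -0.2389  0.1954] F [-1.6 -1.5  0.5] w 0.0032144304996750586
[[ 0.385  0.006  0.923]
 [-0.923 -0.004  0.385]
 [ 0.006 -1.     0.004]]
side large_tin_center [([0.564, -0.18, 0.019], 0.77)] 282 circle [ 563. -180.] 51 zmax 0.041
top large_tin_center [([0.556, -0.184, 0.019], 0.93)] 159 circle [ 562. -181.] 49 zmax 0.045
```

```bash
python3 -c "
from h import *
plan((.562,-.181,.12),ang=2.3)"
```

```text
t 4.8167 pos [ 0.4221 -0.2388  0.1941] F [-0.3 -0.  -0.3] w -0.0051134688374521895
[[ 0.381  0.004  0.925]
 [-0.925 -0.001  0.381]
 [ 0.002 -1.     0.003]]
(0.562, -0.181, 0.12) offset [-0.0, 0.075, 0.151]
z-angle 22.4 tilt 0.0
yaw 20.1
```

Request:
{"api": "move_arm", "payload": {"increments": [{"offset": [0, 0.075, 0.151], "yaw": 20.1, "jaw": 90}, {"offset": [0, 0.075, 0.151], "yaw": 20.1, "jaw": 90}, {"offset": [0, 0.075, 0.151], "yaw": 20.1, "jaw": 90}, {"offset": [0, 0.075, 0.151], "yaw": 20.1, "jaw": 90}, {"offset": [0, 0.075, 0.151], "yaw": 20.1, "jaw": 90}, {"offset": [0, 0.075, 0.151], "yaw": 20.1, "jaw": 90}, {"offset": [0, 0.075, 0.151], "yaw": 20.1, "jaw": 90}]}}

```text
clock: 5.4
position: [0.5623, -0.1812, 0.1188]
ee_rot: [-0.51, 0.489, -0.491, 0.51]
ft_force: [-0.7, -0.7, 1.1]
grip_width: 0.644
```

Run:
```python
from h import *
plan((.562,-.181,.032),ang=2.3)
p=manip.camera('wrist');save(p,'w4.png');cv2.imwrite('pics/w4c.png',p['pixels'][100:480,:,::-1])
```

```text
t 5.4 pos [ 0.5623 -0.1812  0.1188] F [-0.7 -0.7  1.1] w 0.6437025222713256
[[ 0.041  0.002  0.999]
 [-0.999 -0.002  0.041]
 [ 0.002 -1.     0.002]]
(0.562, -0.181, 0.032) offset [-0.0, 0.087, -0.0]
z-angle 2.4 tilt 0.0
yaw 0.1
```

View pics/w4c.png

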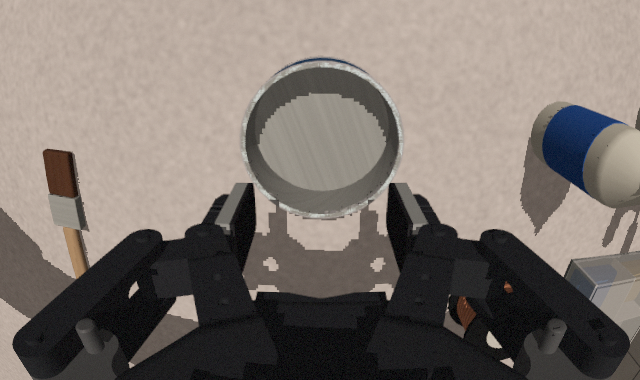

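The tin lies mouth up, centred between the fingers (crop px 322,137). I close the jaw slightly more and go down into it.

Request:
{"api": "move_arm", "payload": {"increments": [{"offset": [0, 0.02, 0], "yaw": 0, "jaw": 105}, {"offset": [0, 0.04, 0], "yaw": 0, "jaw": 105}, {"offset": [0, 0.055, 0], "yaw": 0, "jaw": 105}, {"offset": [0, 0.067, 0], "yaw": 0, "jaw": 105}, {"offset": [0, 0.077, 0], "yaw": 0, "jaw": 105}, {"offset": [0, 0.085, 0], "yaw": 0, "jaw": 105}, {"offset": [0, 0.085, 0], "yaw": 0, "jaw": 105}]}}

```text
clock: 6.03
position: [0.5617, -0.1819, 0.0338]
ee_rot: [-0.509, 0.489, -0.491, 0.51]
ft_force: [0.5, -0.0, -0.2]
grip_width: 0.587
```

Run:
```python
from h import *
plan((.562,-.181,.028),(.45,-.185,.03),ang=2.3)
for c in('side','top'): p=tin(c,'large_tin_center',.019,(.56,-.183),.09,.038)
```

```text
t 6.0333 pos [ 0.5617 -0.1819  0.0338] F [ 0.5 -0.  -0.2] w 0.5866663948846336
[[ 0.04   0.003  0.999]
 [-0.999 -0.001  0.04 ]
 [ 0.001 -1.     0.003]]
(0.562, -0.181, 0.028) offset [-0.001, 0.006, 0.0]
(0.45, -0.185, 0.03) offset [-0.001, 0.004, -0.112]
z-angle 2.3 tilt 0.0
yaw -0.0
side large_tin_center [([0.57, -0.196, 0.019], 0.73)] 299 circle [ 563. -179.] 51 zmax 0.047
top large_tin_center [([0.567, -0.178, 0.019], 0.64)] 36 circle [ 577. -152.] 34 zmax 0.042
```

Request:
{"api": "move_arm", "payload": {"increments": [{"offset": [0, 0.003, 0], "yaw": 0, "jaw": 80}, {"offset": [0, 0.003, 0], "yaw": 0, "jaw": 80}, {"offset": [0, 0.003, -0.015], "yaw": 0, "jaw": 80}, {"offset": [0, 0.003, -0.035], "yaw": 0, "jaw": 80}, {"offset": [0, 0.003, -0.055], "yaw": 0, "jaw": 80}, {"offset": [0, 0.003, -0.075], "yaw": 0, "jaw": 80}, {"offset": [0, 0.003, -0.095], "yaw": 0, "jaw": 80}, {"offset": [0, 0.003, -0.11], "yaw": 0, "jaw": 80}, {"offset": [0, 0.003, -0.12], "yaw": 0, "jaw": 80}, {"offset": [0, 0.003, -0.125], "yaw": 0, "jaw": 80}]}}

```text
clock: 7.07
position: [0.4371, -0.1873, 0.0321]
ee_rot: [-0.509, 0.489, -0.492, 0.511]
ft_force: [0.8, 0.1, -0.6]
grip_width: 0.68
```

Run:
```python
from h import *
plan((.437,.266,.03),ang=2.3)
for c in('side','top'): p=tin(c,'large_tin_center',.019,(.437,-.183),.09,.038)
```

```text
t 7.0667 pos [ 0.4371 -0.1873  0.0321] F [ 0.8  0.1 -0.6] w 0.6800725464112047
[[ 0.039  0.005  0.999]
 [-0.999 -0.001  0.039]
 [ 0.001 -1.     0.005]]
(0.437, 0.266, 0.03) offset [-0.453, 0.002, 0.018]
z-angle 2.2 tilt 0.0
yaw -0.1
side large_tin_center [([0.442, -0.192, 0.019], 0.61)] 295 circle [ 440. -188.] 52 zmax 0.046
top large_tin_center [([0.441, -0.193, 0.019], 0.62)] 55 circle [ 447. -167.] 41 zmax 0.044
```

Caging works. Now I slide it left.

Request:
{"api": "move_arm", "payload": {"increments": [{"offset": [-0.015, 0, 0], "yaw": 0, "jaw": 80}, {"offset": [-0.04, 0, 0], "yaw": 0, "jaw": 80}, {"offset": [-0.065, 0, 0.0], "yaw": 0, "jaw": 80}, {"offset": [-0.09, 0, 0.0], "yaw": 0, "jaw": 80}, {"offset": [-0.115, 0, 0.0], "yaw": 0, "jaw": 80}, {"offset": [-0.14, 0, 0.0], "yaw": 0, "jaw": 80}, {"offset": [-0.165, 0, 0.0], "yaw": 0, "jaw": 80}, {"offset": [-0.19, 0, 0.0], "yaw": 0, "jaw": 80}, {"offset": [-0.21, 0, 0.005], "yaw": 0, "jaw": 80}, {"offset": [-0.225, 0, 0.009], "yaw": 0, "jaw": 80}]}}

```text
clock: 8.1
position: [0.4396, 0.0405, 0.0321]
ee_rot: [-0.509, 0.487, -0.491, 0.512]
ft_force: [-0.3, -0.7, 0.7]
grip_width: 0.683
```

Request:
{"api": "move_arm", "payload": {"increments": [{"offset": [-0.015, 0, 0], "yaw": 0, "jaw": 80}, {"offset": [-0.04, 0, 0], "yaw": 0, "jaw": 80}, {"offset": [-0.065, 0, 0.0], "yaw": 0, "jaw": 80}, {"offset": [-0.09, 0, 0.0], "yaw": 0, "jaw": 80}, {"offset": [-0.115, 0, 0.0], "yaw": 0, "jaw": 80}, {"offset": [-0.14, 0, 0.0], "yaw": 0, "jaw": 80}, {"offset": [-0.165, 0, 0.0], "yaw": 0, "jaw": 80}, {"offset": [-0.19, 0, 0.0], "yaw": 0, "jaw": 80}, {"offset": [-0.21, 0, 0.005], "yaw": 0, "jaw": 80}, {"offset": [-0.225, 0, 0.009], "yaw": 0, "jaw": 80}]}}

```text
clock: 8.93
position: [0.4393, 0.2685, 0.0317]
ee_rot: [-0.51, 0.487, -0.491, 0.512]
ft_force: [-0.8, -1.2, 1.6]
grip_width: 0.687
```

Run:
```python
from h import *
plan((.437,.266,.03),(.517+.063,.269+.0025,.03),ang=2.3)
for c in('side','top'): p=tin(c,'large_tin_center',.019,(.437,.26),.09,.038)
```

```text
t 8.9333 pos [0.4393 0.2685 0.0317] F [-0.8 -1.2  1.6] w 0.6874263793323754
[[ 0.045  0.007  0.999]
 [-0.999 -0.001  0.045]
 [ 0.001 -1.     0.007]]
(0.437, 0.266, 0.03) offset [0.002, 0.002, -0.002]
(0.5800000000000001, 0.2715, 0.03) offset [0.003, 0.003, 0.141]
z-angle 2.6 tilt 0.0
yaw 0.3
side large_tin_center [] 189 circle [440. 257.] 53 zmax 0.047
top large_tin_center [([0.441, 0.25, 0.019], 0.62), ([0.688, 0.28, 0.019], 0.3)] 86 circle [440. 251.] 48 zmax 0.047
```

Request:
{"api": "move_arm", "payload": {"increments": [{"offset": [0, 0.003, 0], "yaw": 0, "jaw": 65}, {"offset": [0, 0.003, 0], "yaw": 0, "jaw": 55}, {"offset": [0, 0.003, 0], "yaw": 0, "jaw": 50}, {"offset": [0, 0.003, 0], "yaw": 0, "jaw": 50}]}}

```text
clock: 9.47
position: [0.4397, 0.2645, 0.029]
ee_rot: [-0.509, 0.488, -0.492, 0.511]
ft_force: [-0.6, -0.2, 6.6]
grip_width: 0.747
```

Run:
```python
from h import *
plan((.437,.266,.03),(.517+.063,.269+.0025,.03),ang=2.3)
for c in('side','top'): p=tin(c,'large_tin_center',.019,(.437,.26),.09,.038)
save(p,'t5.png');cv2.imwrite('pics/t5c.png',cv2.resize(p['pixels'][180:330,150:330,::-1],None,fx=3.3,fy=3.3))
```

```text
t 9.4667 pos [0.4397 0.2645 0.029 ] F [-0.6 -0.2  6.6] w 0.7471483393627428
[[ 0.041  0.007  0.999]
 [-0.999 -0.002  0.041]
 [ 0.002 -1.     0.007]]
(0.437, 0.266, 0.03) offset [-0.002, -0.001, -0.003]
(0.5800000000000001, 0.2715, 0.03) offset [-0.001, -0.0, 0.14]
z-angle 2.3 tilt 0.0
yaw 0.0
side large_tin_center [([0.444, 0.243, 0.019], 0.73)] 186 circle [438. 258.] 54 zmax 0.047
top large_tin_center [([0.441, 0.254, 0.019], 0.91)] 84 circle [439. 249.] 47 zmax 0.045
```

View pics/t5c.png

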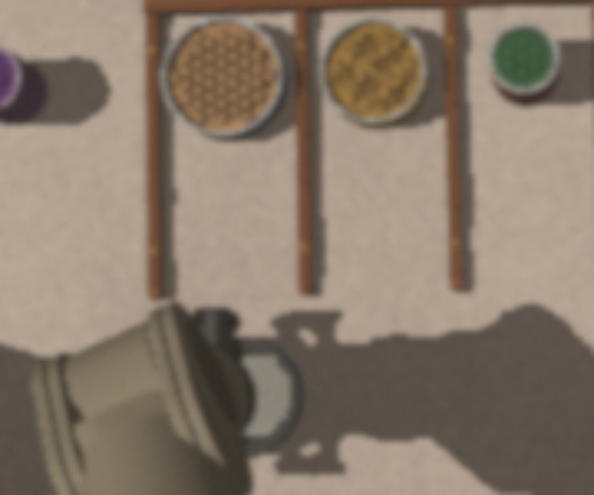

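Request:
{"api": "move_arm", "payload": {"increments": [{"offset": [0, -0.003, 0], "yaw": 0, "jaw": 52}, {"offset": [-0.004, -0.003, -0.003], "yaw": 0, "jaw": 52}, {"offset": [-0.009, -0.003, -0.003], "yaw": 0, "jaw": 52}, {"offset": [-0.009, -0.003, -0.003], "yaw": 0, "jaw": 52}]}}

```text
clock: 10.0
position: [0.4359, 0.2743, 0.0318]
ee_rot: [-0.509, 0.488, -0.491, 0.512]
ft_force: [0.4, 0.6, -0.4]
grip_width: 0.749
```

```bash
cat >> h.py <<'E'
def fit(c,xy,R,h,tol=.006):
    """fit circle of radius R to rim pixels at height h near xy (robust)"""
    from scipy.optimize import least_squares
    p=manip.camera(c);w=cloud(p);d=np.hypot(w[...,0]-xy[0],w[...,1]-xy[1])
    k=w[(np.abs(d-R)<.022)&(np.abs(w[...,2]-h)<.007)][:,:2]
    r=least_squares(lambda q:np.hypot(*(k-q).T)-R+.0012,xy,loss='soft_l1',f_scale=.002)
    print(c,'fit',r.x.round(4),len(k),'inl',int((np.abs(r.fun)<.004).sum()));return p
E
python3 - <<'E'
from h import *
plan((.517+.063,.269+.0025,.03),ang=2.3)
for c in('side','top','side'): p=fit(c,(.438,.262),.048,.037)
for c in('top',): p=tin(c,'large_tin_center',.019,(.437,.26),.09,.038)
p=fit('top',(.696,.2755),.048,.037);p=fit('side',(.696,.2755),.048,.037)
E
```

```text
t 10.0 pos [0.4359 0.2743 0.0318] F [ 0.4  0.6 -0.4] w 0.7491293815746085
[[ 0.042  0.006  0.999]
 [-0.999 -0.001  0.042]
 [ 0.001 -1.     0.006]]
(0.5800000000000001, 0.2715, 0.03) offset [0.009, 0.003, 0.144]
z-angle 2.4 tilt 0.0
yaw 0.1
side fit [0.4372 0.2672] 205 inl 142
top fit [0.4353 0.2656] 83 inl 78
side fit [0.437  0.2672] 201 inl 148
top large_tin_center [([0.444, 0.253, 0.019], 0.88)] 84 circle [436. 259.] 47 zmax 0.045
top fit [0.6949 0.2754] 465 inl 193
side fit [0.6967 0.2764] 234 inl 120
```

Request:
{"api": "move_arm", "payload": {"increments": [{"offset": [0.0, 0, 0.012], "yaw": 0, "jaw": 52}, {"offset": [0.0, 0, 0.03], "yaw": 0, "jaw": 52}, {"offset": [0.0, 0, 0.048], "yaw": 0, "jaw": 52}, {"offset": [0.0, 0, 0.066], "yaw": 0, "jaw": 52}, {"offset": [0.0, 0, 0.084], "yaw": 0, "jaw": 52}, {"offset": [0.0, 0, 0.102], "yaw": 0, "jaw": 52}, {"offset": [0.0, 0, 0.12], "yaw": 0, "jaw": 52}, {"offset": [0.0, 0, 0.134], "yaw": 0, "jaw": 52}, {"offset": [0.0, 0, 0.146], "yaw": 0, "jaw": 52}, {"offset": [0.0, 0, 0.146], "yaw": 0, "jaw": 52}]}}

```text
clock: 11.18
position: [0.5842, 0.2783, 0.0327]
ee_rot: [-0.508, 0.487, -0.493, 0.511]
ft_force: [-0.4, -0.5, 0.0]
grip_width: 0.753
```

Run:
```python
from h import *
plan((.578,.272,.03),ang=2.3)
for c in('side','top'): p=fit(c,(.578,.27),.048,.037)
p=fit('side',(.696,.2755),.048,.037)
```

```text
t 11.1833 pos [0.5842 0.2783 0.0327] F [-0.4 -0.5  0. ] w 0.7531856401846992
[[ 0.039  0.008  0.999]
 [-0.999 -0.002  0.039]
 [ 0.003 -1.     0.008]]
(0.578, 0.272, 0.03) offset [0.006, 0.003, -0.006]
z-angle 2.3 tilt 0.0
yaw -0.0
side fit [0.5844 0.2714] 206 inl 143
top fit [0.5819 0.2704] 77 inl 73
side fit [0.696  0.2756] 230 inl 123
```

Request:
{"api": "move_arm", "payload": {"increments": [{"offset": [0.004, 0, 0], "yaw": 0, "jaw": 100}, {"offset": [0.006, 0, 0], "yaw": 0, "jaw": 110}, {"offset": [0.006, -0.02, 0], "yaw": 0, "jaw": 110}, {"offset": [0.006, -0.06, 0], "yaw": 0, "jaw": 110}, {"offset": [0.006, -0.1, 0], "yaw": 0, "jaw": 60}, {"offset": [0.006, -0.14, 0], "yaw": 0, "jaw": 0}, {"offset": [0.006, -0.17, 0], "yaw": 0, "jaw": 0}, {"offset": [0.04, -0.17, 0], "yaw": 0, "jaw": 0}, {"offset": [0.08, -0.17, 0], "yaw": 0, "jaw": 0}]}}

```text
clock: 12.08
position: [0.5837, 0.2022, 0.2046]
ee_rot: [-0.509, 0.486, -0.49, 0.514]
ft_force: [0.2, -0.6, -0.5]
grip_width: 1.001
```

Run:
```python
from h import *
plan((.506,-.417,.2),ang=2.3)
for c in('side','top'): p=fit(c,(.583,.27),.048,.037)
for c in('side','top'): p=fit(c,(.505,-.417),.027,.084)
for c in('side','top'): p=fit(c,(.509,-.421),.042,.044)
```

```text
t 12.0833 pos [0.5837 0.2022 0.2046] F [ 0.2 -0.6 -0.5] w 1.0010653050261575
[[ 0.047  0.009  0.999]
 [-0.999  0.001  0.047]
 [-0.001 -1.     0.009]]
(0.506, -0.417, 0.2) offset [0.615, 0.003, -0.107]
z-angle 2.7 tilt 0.0
yaw 0.4
side fit [0.5816 0.271 ] 161 inl 132
top fit [0.583 0.27 ] 0 inl 0
side fit [ 0.506  -0.4173] 209 inl 207
top fit [ 0.5053 -0.4178] 102 inl 102
side fit [ 0.5095 -0.4194] 398 inl 209
top fit [ 0.5085 -0.4209] 210 inl 159
```

Request:
{"api": "move_arm", "payload": {"increments": [{"offset": [0.375, 0.003, -0.065], "yaw": 0.4, "jaw": 0}, {"offset": [0.375, 0.003, -0.065], "yaw": 0.4, "jaw": 0}, {"offset": [0.375, 0.003, -0.065], "yaw": 0.4, "jaw": 0}, {"offset": [0.375, 0.003, -0.065], "yaw": 0.4, "jaw": 0}, {"offset": [0.375, 0.003, -0.065], "yaw": 0.4, "jaw": 0}, {"offset": [0.375, 0.003, -0.065], "yaw": 0.4, "jaw": 0}, {"offset": [0.375, 0.003, -0.065], "yaw": 0.4, "jaw": 0}, {"offset": [0.375, 0.003, -0.065], "yaw": 0.4, "jaw": 0}, {"offset": [0.375, 0.003, -0.065], "yaw": 0.4, "jaw": 0}]}}

```text
clock: 13.13
position: [0.5346, -0.1728, 0.1998]
ee_rot: [-0.508, 0.489, -0.492, 0.51]
ft_force: [1.2, -0.5, 0.7]
grip_width: 1.001
```

Run:
```python
from h import *
plan((.5055,-.4175,.13),ang=2.3)
```

```text
t 13.1333 pos [ 0.5346 -0.1728  0.1998] F [ 1.2 -0.5  0.7] w 1.0012274793466753
[[ 0.037  0.006  0.999]
 [-0.999 -0.001  0.037]
 [ 0.001 -1.     0.005]]
(0.5055, -0.4175, 0.13) offset [0.243, 0.07, -0.039]
z-angle 2.1 tilt 0.0
yaw -0.2
```

Request:
{"api": "move_arm", "payload": {"increments": [{"offset": [0.243, 0.0, -0.039], "yaw": 0, "jaw": 0}, {"offset": [0.243, 0.0, -0.039], "yaw": 0, "jaw": 0}, {"offset": [0.243, 0.0, -0.039], "yaw": 0, "jaw": 0}, {"offset": [0.243, 0.0, -0.039], "yaw": 0, "jaw": 0}, {"offset": [0.243, 0.0, -0.039], "yaw": 0, "jaw": 0}, {"offset": [0.243, 0.0, -0.039], "yaw": 0, "jaw": 0}, {"offset": [0.243, 0.035, -0.039], "yaw": 0, "jaw": 0}, {"offset": [0.243, 0.07, -0.039], "yaw": 0, "jaw": 0}, {"offset": [0.243, 0.07, -0.039], "yaw": 0, "jaw": 0}]}}

```text
clock: 13.88
position: [0.5032, -0.4143, 0.1228]
ee_rot: [-0.509, 0.492, -0.489, 0.51]
ft_force: [0.7, 2.6, -1.1]
grip_width: 0.999
```

Run:
```python
from h import *
plan((.5055,-.4175,.072),ang=2.3)
```

```text
t 13.8833 pos [ 0.5032 -0.4143  0.1228] F [ 0.7  2.6 -1.1] w 0.9985163759401279
[[ 0.038 -0.002  0.999]
 [-0.999  0.005  0.038]
 [-0.005 -1.    -0.002]]
(0.5055, -0.4175, 0.072) offset [0.004, 0.051, 0.002]
z-angle 2.2 tilt 0.0
yaw -0.1
```

Request:
{"api": "move_arm", "payload": {"increments": [{"offset": [0.004, 0.02, 0.002], "yaw": 0, "jaw": 0}, {"offset": [0.004, 0.04, 0.002], "yaw": 0, "jaw": 0}, {"offset": [0.004, 0.054, 0.002], "yaw": 0, "jaw": 0}, {"offset": [0.004, 0.054, 0.002], "yaw": 0, "jaw": 60}, {"offset": [0.004, 0.054, 0.002], "yaw": 0, "jaw": 110}, {"offset": [0.004, 0.054, 0.002], "yaw": 0, "jaw": 160}, {"offset": [0.004, 0.054, 0.002], "yaw": 0, "jaw": 160}, {"offset": [0.004, 0.054, 0.002], "yaw": 0, "jaw": 160}], "squeeze": 25}}

```text
clock: 14.55
position: [0.5061, -0.4184, 0.0706]
ee_rot: [-0.509, 0.491, -0.489, 0.51]
ft_force: [0.1, 1.5, 6.9]
grip_width: 0.625
```

Request:
{"api": "move_arm", "payload": {"increments": [{"offset": [0, -0.01, 0], "yaw": 0, "jaw": 160}, {"offset": [0, -0.03, 0], "yaw": 0, "jaw": 160}, {"offset": [0, -0.05, 0], "yaw": 0, "jaw": 160}, {"offset": [0, -0.08, 0], "yaw": 0, "jaw": 160}, {"offset": [0, -0.11, 0], "yaw": 0, "jaw": 160}, {"offset": [0, -0.13, 0], "yaw": 0, "jaw": 160}, {"offset": [0, -0.14, 0], "yaw": 0, "jaw": 160}, {"offset": [0, -0.14, 0], "yaw": 0, "jaw": 160}]}}

```text
clock: 15.22
position: [0.5067, -0.4198, 0.2135]
ee_rot: [-0.508, 0.49, -0.491, 0.511]
ft_force: [-0.3, 0.4, -1.3]
grip_width: 0.627
```

Run:
```python
from h import *
plan((.59,.033,.205),ang=2.3)
for c in('side','top'): p=fit(c,(.509,-.420),.042,.044)
p=manip.camera('side');cv2.imwrite('pics/s6.png',cv2.resize(p['pixels'][230:420,220:400,::-1],None,fx=3,fy=3))
```

```text
t 15.2167 pos [ 0.5067 -0.4198  0.2135] F [-0.3  0.4 -1.3] w 0.6268126467602533
[[ 0.038  0.003  0.999]
 [-0.999  0.001  0.038]
 [-0.001 -1.     0.003]]
(0.59, 0.033, 0.205) offset [-0.449, 0.009, 0.1]
z-angle 2.2 tilt 0.0
yaw -0.1
side fit [ 0.5087 -0.4202] 292 inl 289
top fit [ 0.5082 -0.4206] 112 inl 112
```

View pics/s6.png

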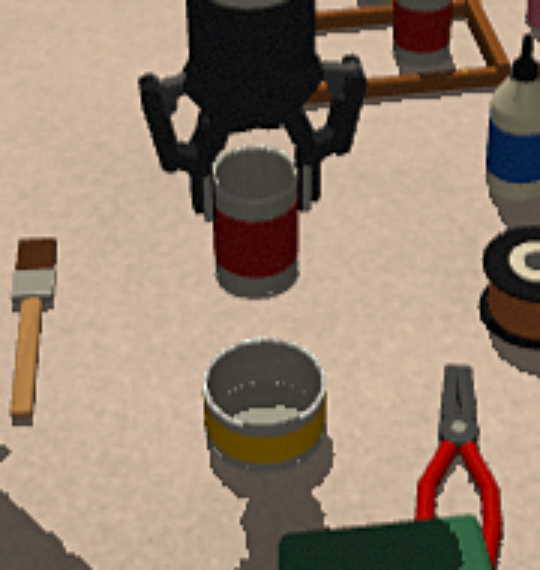

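The small tin hangs straight in the fingers (crop px 257,220). The medium tin stands alone and empty (px 265,400). Now I carry the small one over.

Request:
{"api": "move_arm", "payload": {"increments": [{"offset": [-0.02, 0.0, 0.005], "yaw": 0, "jaw": 160}, {"offset": [-0.05, 0.0, 0.012], "yaw": 0, "jaw": 160}, {"offset": [-0.085, 0.0, 0.02], "yaw": 0, "jaw": 160}, {"offset": [-0.12, 0.0, 0.03], "yaw": 0, "jaw": 160}, {"offset": [-0.155, 0.0, 0.04], "yaw": 0, "jaw": 160}, {"offset": [-0.19, 0.0, 0.05], "yaw": 0, "jaw": 160}, {"offset": [-0.225, 0.0, 0.06], "yaw": 0, "jaw": 160}, {"offset": [-0.26, 0.0, 0.07], "yaw": 0, "jaw": 160}, {"offset": [-0.295, 0.0, 0.08], "yaw": 0, "jaw": 160}, {"offset": [-0.32, 0.0, 0.09], "yaw": 0, "jaw": 160}]}}

```text
clock: 16.2
position: [0.5831, -0.091, 0.2089]
ee_rot: [-0.51, 0.492, -0.487, 0.511]
ft_force: [0.2, -0.3, -0.9]
grip_width: 0.622
```

Run:
```python
from h import *
plan((.592,.028,.2),(.592,.028,.075),ang=2.3)
```

```text
t 16.2 pos [ 0.5831 -0.091   0.2089] F [ 0.2 -0.3 -0.9] w 0.6219668528316024
[[ 0.041 -0.004  0.999]
 [-0.999  0.006  0.041]
 [-0.006 -1.    -0.004]]
(0.592, 0.028, 0.2) offset [-0.118, 0.01, 0.014]
(0.592, 0.028, 0.075) offset [-0.118, 0.135, 0.014]
z-angle 2.4 tilt 0.0
yaw 0.1
```

Request:
{"api": "move_arm", "payload": {"increments": [{"offset": [-0.03, 0.0, 0.004], "yaw": 0, "jaw": 160}, {"offset": [-0.06, 0.0, 0.008], "yaw": 0, "jaw": 160}, {"offset": [-0.09, 0.0, 0.012], "yaw": 0, "jaw": 160}, {"offset": [-0.112, 0.0, 0.014], "yaw": 0, "jaw": 160}, {"offset": [-0.118, 0.01, 0.014], "yaw": 0, "jaw": 160}, {"offset": [-0.118, 0.035, 0.014], "yaw": 0, "jaw": 160}, {"offset": [-0.118, 0.065, 0.014], "yaw": 0, "jaw": 160}, {"offset": [-0.118, 0.095, 0.014], "yaw": 0, "jaw": 160}, {"offset": [-0.118, 0.12, 0.014], "yaw": 0, "jaw": 160}, {"offset": [-0.118, 0.125, 0.014], "yaw": 0, "jaw": 160}]}}

```text
clock: 17.03
position: [0.588, 0.0275, 0.0789]
ee_rot: [0.512, -0.494, 0.486, -0.508]
ft_force: [-1.4, 0.3, -1.5]
grip_width: 0.631
```

Run:
```python
from h import *
plan((.592,.028,.068),ang=2.3)
p=fit('side',(.592,.028),.027,.096)
p=manip.camera('side');w=cloud(p);k=w[(np.hypot(w[...,0]-.592,w[...,1]-.028)<.032)];print(np.nanpercentile(k[k[:,1]<.015][:,2],[1,3,5,10,50]).round(3))
```

```text
t 17.0333 pos [0.588  0.0275 0.0789] F [-1.4  0.3 -1.5] w 0.6312196788606265
[[ 0.041 -0.013  0.999]
 [-0.999  0.004  0.041]
 [-0.004 -1.    -0.013]]
(0.592, 0.028, 0.068) offset [-0.0, 0.011, 0.004]
z-angle 2.3 tilt 0.0001
yaw 0.0
side fit [0.5885 0.0272] 114 inl 69
[-0.003 -0.001 -0.001  0.015  0.072]
```

Request:
{"api": "move_arm", "payload": {"increments": [{"offset": [0, 0.004, 0.003], "yaw": 0, "jaw": 160}, {"offset": [0, 0.008, 0.003], "yaw": 0, "jaw": 160}, {"offset": [0, 0.0105, 0.003], "yaw": 0, "jaw": 160}, {"offset": [0, 0.0105, 0.003], "yaw": 0, "jaw": 160}, {"offset": [0, 0.0105, 0.003], "yaw": 0, "jaw": 160}]}}

```text
clock: 17.55
position: [0.5934, 0.0277, 0.0727]
ee_rot: [0.511, -0.493, 0.487, -0.509]
ft_force: [-0.2, 0.0, 0.1]
grip_width: 0.626
```

Request:
{"api": "move_arm", "payload": {"increments": [{"offset": [0, 0.003, 0], "yaw": 0, "jaw": 160}, {"offset": [0, 0.005, 0], "yaw": 0, "jaw": 160}, {"offset": [0, 0.005, 0], "yaw": 0, "jaw": 160}, {"offset": [0, 0.005, 0], "yaw": 0, "jaw": 160}]}}

```text
clock: 17.88
position: [0.5934, 0.0277, 0.0677]
ee_rot: [0.511, -0.493, 0.487, -0.509]
ft_force: [0.3, 0.7, 0.1]
grip_width: 0.63
```

Run:
```python
from h import *
p=manip.camera('side');w=cloud(p);k=w[(np.hypot(w[...,0]-.593,w[...,1]-.028)<.03)&(w[...,2]<.1)];print(np.sort(k[k[:,1]<.02][:,2])[::25].round(3))
cv2.imwrite('pics/s7.png',cv2.resize(p['pixels'][170:290,270:430,::-1],None,fx=4,fy=4,interpolation=cv2.INTER_CUBIC))
```

```text
[-0.005 -0.001  0.004  0.008  0.014  0.019  0.024  0.028  0.034  0.038
  0.044  0.048  0.052  0.057  0.061  0.066  0.072  0.077  0.082]
```

View pics/s7.png

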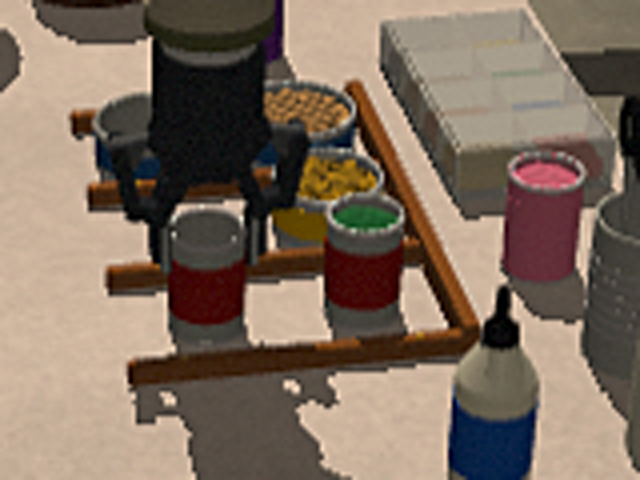

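The small tin is at the bench in its row (crop px 207,270), in front of the red filled tin. I ease it down and release.

Request:
{"api": "move_arm", "payload": {"increments": [{"offset": [0, 0.002, 0], "yaw": 0, "jaw": 160}, {"offset": [0, 0.002, 0], "yaw": 0, "jaw": 160}, {"offset": [0, 0.001, 0], "yaw": 0, "jaw": 90}, {"offset": [0, 0.0, 0], "yaw": 0, "jaw": 40}, {"offset": [0, 0.0, 0], "yaw": 0, "jaw": 0}, {"offset": [0, -0.03, 0], "yaw": 0, "jaw": 0}, {"offset": [0, -0.07, 0], "yaw": 0, "jaw": 0}, {"offset": [0, -0.11, 0], "yaw": 0, "jaw": 0}, {"offset": [0, -0.135, 0], "yaw": 0, "jaw": 0}, {"offset": [0, -0.135, 0], "yaw": 0, "jaw": 0}]}}

```text
clock: 18.77
position: [0.597, 0.0267, 0.2085]
ee_rot: [-0.508, 0.491, -0.488, 0.512]
ft_force: [1.0, -1.1, -0.7]
grip_width: 0.999
```

Run:
```python
from h import *
plan((.508,-.42,.2),ang=2.3)
p=fit('side',(.593,.028),.027,.08)
```

```text
t 18.7667 pos [0.597  0.0267 0.2085] F [ 1.  -1.1 -0.7] w 0.9991408195480468
[[ 0.04   0.     0.999]
 [-0.999  0.006  0.04 ]
 [-0.006 -1.     0.001]]
(0.508, -0.42, 0.2) offset [0.443, 0.006, -0.107]
z-angle 2.3 tilt 0.0
yaw -0.0
side fit [0.5935 0.0285] 114 inl 106
```

Request:
{"api": "move_arm", "payload": {"increments": [{"offset": [0.39, 0.0, -0.1], "yaw": 0, "jaw": 115}, {"offset": [0.39, 0.0, -0.1], "yaw": 0, "jaw": 115}, {"offset": [0.39, 0.0, -0.1], "yaw": 0, "jaw": 115}, {"offset": [0.39, 0.0, -0.1], "yaw": 0, "jaw": 115}, {"offset": [0.39, 0.0, -0.1], "yaw": 0, "jaw": 115}, {"offset": [0.39, 0.0, -0.1], "yaw": 0, "jaw": 115}, {"offset": [0.39, 0.0, -0.1], "yaw": 0, "jaw": 115}, {"offset": [0.39, 0.0, -0.1], "yaw": 0, "jaw": 115}, {"offset": [0.39, 0.0, -0.1], "yaw": 0, "jaw": 115}, {"offset": [0.39, 0.0, -0.1], "yaw": 0, "jaw": 115}]}}

```text
clock: 19.65
position: [0.5091, -0.3705, 0.2021]
ee_rot: [-0.509, 0.493, -0.488, 0.509]
ft_force: [0.4, -0.4, -0.1]
grip_width: 0.551
```

Run:
```python
from h import *
plan((.508,-.42,.1),ang=2.3)
```

```text
t 19.65 pos [ 0.5091 -0.3705  0.2021] F [ 0.4 -0.4 -0.1] w 0.5513794124876229
[[ 0.037 -0.005  0.999]
 [-0.999  0.005  0.037]
 [-0.006 -1.    -0.005]]
(0.508, -0.42, 0.1) offset [0.05, 0.102, -0.002]
z-angle 2.1 tilt 0.0
yaw -0.2
```

Request:
{"api": "move_arm", "payload": {"increments": [{"offset": [0.03, 0.0, -0.001], "yaw": 0, "jaw": 115}, {"offset": [0.05, 0.02, -0.001], "yaw": 0, "jaw": 115}, {"offset": [0.05, 0.06, -0.001], "yaw": 0, "jaw": 115}, {"offset": [0.05, 0.1, -0.001], "yaw": 0, "jaw": 115}, {"offset": [0.05, 0.1, -0.001], "yaw": 0, "jaw": 115}, {"offset": [0.05, 0.1, -0.001], "yaw": 0, "jaw": 115}]}}

```text
clock: 20.15
position: [0.5081, -0.4189, 0.0997]
ee_rot: [0.509, -0.495, 0.486, -0.509]
ft_force: [0.9, -0.4, 1.4]
grip_width: 0.547
```

Run:
```python
from h import *
plan((.5085,-.42,.033),ang=2.3)
p=fit('side',(.5085,-.42),.042,.044)
```

```text
t 20.15 pos [ 0.5081 -0.4189  0.0997] F [ 0.9 -0.4  1.4] w 0.5469876927699794
[[ 0.037 -0.01   0.999]
 [-0.999  0.008  0.037]
 [-0.008 -1.    -0.009]]
(0.5085, -0.42, 0.033) offset [0.002, 0.067, 0.001]
z-angle 2.1 tilt 0.0001
yaw -0.2
side fit [ 0.5086 -0.4202] 295 inl 293
```

Down into the medium tin, then I widen the fingers and slide back.

Request:
{"api": "move_arm", "payload": {"increments": [{"offset": [0.001, 0.02, 0.001], "yaw": 0, "jaw": 115}, {"offset": [0.001, 0.04, 0.001], "yaw": 0, "jaw": 115}, {"offset": [0.001, 0.055, 0.001], "yaw": 0, "jaw": 115}, {"offset": [0.001, 0.065, 0.001], "yaw": 0, "jaw": 115}, {"offset": [0.001, 0.065, 0.001], "yaw": 0, "jaw": 105}, {"offset": [0.001, 0.065, 0.001], "yaw": 0, "jaw": 97}, {"offset": [0.001, 0.065, 0.001], "yaw": 0, "jaw": 92}, {"offset": [0.001, 0.065, 0.001], "yaw": 0, "jaw": 92}]}}

```text
clock: 20.87
position: [0.5105, -0.4211, 0.0386]
ee_rot: [-0.509, 0.493, -0.488, 0.509]
ft_force: [0.2, -0.1, -0.2]
grip_width: 0.618
```

Run:
```python
from h import *
plan((.447,-.42,.034),ang=2.3)
p=fit('side',(.5085,-.42),.042,.044)
```

```text
t 20.8667 pos [ 0.5105 -0.4211  0.0386] F [ 0.2 -0.1 -0.2] w 0.6178920926972302
[[ 0.037 -0.005  0.999]
 [-0.999  0.004  0.037]
 [-0.005 -1.    -0.004]]
(0.447, -0.42, 0.034) offset [-0.003, 0.005, -0.063]
z-angle 2.1 tilt 0.0
yaw -0.2
side fit [ 0.5104 -0.4214] 302 inl 246
```

Request:
{"api": "move_arm", "payload": {"increments": [{"offset": [0, 0.004, -0.012], "yaw": 0, "jaw": 90}, {"offset": [0, 0.004, -0.03], "yaw": 0, "jaw": 90}, {"offset": [0, 0.004, -0.045], "yaw": 0, "jaw": 90}, {"offset": [-0.01, 0.004, -0.056], "yaw": 0, "jaw": 90}, {"offset": [-0.03, 0.004, -0.063], "yaw": 0, "jaw": 90}, {"offset": [-0.055, 0.004, -0.065], "yaw": 0, "jaw": 90}, {"offset": [-0.08, 0.004, -0.066], "yaw": 0, "jaw": 90}, {"offset": [-0.105, 0.004, -0.067], "yaw": 0, "jaw": 90}, {"offset": [-0.125, 0.004, -0.068], "yaw": 0, "jaw": 90}, {"offset": [-0.14, 0.004, -0.068], "yaw": 0, "jaw": 90}]}}

```text
clock: 21.75
position: [0.4382, -0.283, 0.0366]
ee_rot: [-0.509, 0.492, -0.489, 0.51]
ft_force: [0.9, -1.7, 1.3]
grip_width: 0.615
```

Run:
```python
from h import *
plan((.447,.148,.034),ang=2.3)
p=fit('side',(.445,-.29),.042,.044)
```

```text
t 21.75 pos [ 0.4382 -0.283   0.0366] F [ 0.9 -1.7  1.3] w 0.6146272185777812
[[ 0.038 -0.002  0.999]
 [-0.999  0.004  0.038]
 [-0.004 -1.    -0.002]]
(0.447, 0.148, 0.034) offset [-0.43, 0.004, 0.025]
z-angle 2.2 tilt 0.0
yaw -0.1
side fit [ 0.4383 -0.2831] 250 inl 198
```

Request:
{"api": "move_arm", "payload": {"increments": [{"offset": [-0.015, 0.0, 0], "yaw": 0, "jaw": 93}, {"offset": [-0.04, 0.0, 0.001], "yaw": 0, "jaw": 93}, {"offset": [-0.065, 0.0, 0.002], "yaw": 0, "jaw": 93}, {"offset": [-0.09, 0.0, 0.004], "yaw": 0, "jaw": 93}, {"offset": [-0.115, 0.0, 0.005], "yaw": 0, "jaw": 93}, {"offset": [-0.14, 0.0, 0.007], "yaw": 0, "jaw": 93}, {"offset": [-0.165, 0.0, 0.008], "yaw": 0, "jaw": 93}, {"offset": [-0.19, 0.0, 0.01], "yaw": 0, "jaw": 93}, {"offset": [-0.205, 0.0, 0.011], "yaw": 0, "jaw": 93}, {"offset": [-0.215, 0.0, 0.012], "yaw": 0, "jaw": 93}]}}

```text
clock: 22.63
position: [0.4422, -0.0634, 0.0381]
ee_rot: [-0.509, 0.492, -0.487, 0.511]
ft_force: [0.4, 0.4, -0.8]
grip_width: 0.615
```

Request:
{"api": "move_arm", "payload": {"increments": [{"offset": [-0.015, 0.0, 0], "yaw": 0, "jaw": 93}, {"offset": [-0.04, 0.0, 0.001], "yaw": 0, "jaw": 93}, {"offset": [-0.065, 0.0, 0.002], "yaw": 0, "jaw": 93}, {"offset": [-0.09, 0.0, 0.004], "yaw": 0, "jaw": 93}, {"offset": [-0.115, 0.0, 0.005], "yaw": 0, "jaw": 93}, {"offset": [-0.14, 0.0, 0.007], "yaw": 0, "jaw": 93}, {"offset": [-0.165, 0.0, 0.008], "yaw": 0, "jaw": 93}, {"offset": [-0.19, 0.0, 0.01], "yaw": 0, "jaw": 93}, {"offset": [-0.205, 0.0, 0.011], "yaw": 0, "jaw": 93}, {"offset": [-0.213, 0.0, 0.012], "yaw": 0, "jaw": 93}]}}

```text
clock: 23.47
position: [0.4457, 0.1523, 0.04]
ee_rot: [-0.509, 0.491, -0.487, 0.513]
ft_force: [0.2, -0.5, -0.3]
grip_width: 0.612
```

Run:
```python
from h import *
plan((.447,.144,.034),(.587,.15,.034),ang=2.3)
for c in('side','top'):p=fit(c,(.447,.145),.042,.044)
```

```text
t 23.4667 pos [0.4457 0.1523 0.04  ] F [ 0.2 -0.5 -0.3] w 0.6117111053828006
[[ 0.044 -0.001  0.999]
 [-0.999  0.008  0.044]
 [-0.008 -1.    -0.001]]
(0.447, 0.144, 0.034) offset [0.008, 0.006, 0.001]
(0.587, 0.15, 0.034) offset [0.009, 0.006, 0.141]
z-angle 2.5 tilt 0.0
yaw 0.2
side fit [0.4461 0.1517] 179 inl 129
top fit [0.4456 0.1502] 35 inl 35
```

Request:
{"api": "move_arm", "payload": {"increments": [{"offset": [0.008, 0.004, 0], "yaw": 0.2, "jaw": 93}, {"offset": [0.008, 0.004, 0.01], "yaw": 0.2, "jaw": 93}, {"offset": [0.008, 0.004, 0.028], "yaw": 0.2, "jaw": 93}, {"offset": [0.008, 0.004, 0.048], "yaw": 0.2, "jaw": 93}, {"offset": [0.008, 0.004, 0.068], "yaw": 0.2, "jaw": 93}, {"offset": [0.008, 0.004, 0.088], "yaw": 0.2, "jaw": 93}, {"offset": [0.008, 0.004, 0.108], "yaw": 0.2, "jaw": 93}, {"offset": [0.008, 0.004, 0.126], "yaw": 0.2, "jaw": 93}, {"offset": [0.008, 0.004, 0.141], "yaw": 0.2, "jaw": 93}, {"offset": [0.008, 0.004, 0.141], "yaw": 0.2, "jaw": 93}]}}

```text
clock: 24.4
position: [0.5895, 0.1459, 0.0359]
ee_rot: [-0.507, 0.492, -0.489, 0.511]
ft_force: [0.6, -0.3, 0.9]
grip_width: 0.611
```

Run:
```python
from h import *
plan((.587,.15,.034),ang=2.3)
for c in('side','top'):p=fit(c,(.587,.15),.042,.044)
w=cloud(manip.camera('side'));k=w[(np.abs(np.hypot(w[...,0]-.587,w[...,1]-.15)-.041)<.004)&(w[...,2]>.03)&(w[...,2]<.06)];print(np.percentile(k[:,2],[50,90,98]))
```

```text
t 24.4 pos [0.5895 0.1459 0.0359] F [ 0.6 -0.3  0.9] w 0.6106440827163215
[[ 0.037  0.001  0.999]
 [-0.999  0.006  0.037]
 [-0.006 -1.     0.001]]
(0.587, 0.15, 0.034) offset [-0.004, 0.002, -0.002]
z-angle 2.1 tilt 0.0
yaw -0.2
side fit [0.5895 0.1464] 109 inl 70
top fit [0.5873 0.1437] 30 inl 30
[0.03902616 0.04982441 0.05827273]
```

Request:
{"api": "move_arm", "payload": {"increments": [{"offset": [-0.004, 0.002, 0], "yaw": 0, "jaw": 93}, {"offset": [-0.004, 0.002, 0], "yaw": 0, "jaw": 93}, {"offset": [-0.004, 0.002, 0], "yaw": 0, "jaw": 105}, {"offset": [-0.004, 0.001, 0], "yaw": 0, "jaw": 120}, {"offset": [-0.004, 0.001, 0], "yaw": 0, "jaw": 120}, {"offset": [-0.004, -0.02, 0], "yaw": 0, "jaw": 120}, {"offset": [-0.004, -0.06, 0], "yaw": 0, "jaw": 120}, {"offset": [-0.004, -0.1, 0], "yaw": 0, "jaw": 120}, {"offset": [-0.004, -0.14, 0], "yaw": 0, "jaw": 120}, {"offset": [-0.004, -0.17, 0], "yaw": 0, "jaw": 120}]}}

```text
clock: 25.38
position: [0.5873, 0.1494, 0.2089]
ee_rot: [-0.507, 0.492, -0.489, 0.511]
ft_force: [0.0, -0.1, 0.3]
grip_width: 0.528
```

Request:
{"api": "move_arm", "payload": {"increments": [{"offset": [0, -0.02, -0.04], "yaw": 0, "jaw": 120}, {"offset": [0, -0.03, -0.08], "yaw": 0, "jaw": 120}, {"offset": [0.04, -0.03, -0.12], "yaw": 0, "jaw": 120}, {"offset": [0.08, -0.03, -0.13], "yaw": 0, "jaw": 120}, {"offset": [0.12, -0.03, -0.13], "yaw": 0, "jaw": 120}, {"offset": [0.16, -0.03, -0.13], "yaw": 0, "jaw": 120}, {"offset": [0.2, -0.03, -0.13], "yaw": 0, "jaw": 120}, {"offset": [0.24, -0.03, -0.13], "yaw": 0, "jaw": 120}, {"offset": [0.24, -0.03, -0.13], "yaw": 0, "jaw": 120}]}}

```text
clock: 26.13
position: [0.465, -0.1022, 0.2369]
ee_rot: [-0.505, 0.494, -0.491, 0.51]
ft_force: [-0.3, -0.7, 0.0]
grip_width: 0.533
```

Run:
```python
from h import *
from scipy.spatial.transform import Rotation
state()
o=np.array([.522,.147]);a=np.radians(2.3);A=np.array([[np.cos(a),np.sin(a)],[-np.sin(a),np.cos(a)]])
for n,xy in dict(L=(.583,.271),M=(.588,.149),S=(.5935,.0285)).items(): print(n,(A@(np.array(xy)-o)*1000).round())
for c in('side','top'):
    for xy,r,h in[((.583,.271),.048,.037),((.588,.149),.042,.043),((.5935,.0285),.027,.081),((.696,.2755),.048,.037),((.7,.154),.042,.043),((.705,.032),.027,.081)]:p=fit(c,xy,r,h)
    save(p,c+'9.png')
    for n in('glue','pliers','wire_spool','brush'):print(n,[(np.round(at_z(p,q['centre'],0),3)[:2].tolist(),round(q['confidence'],2)) for q in manip.spot_point(p,n)[:1]])
a=cv2.imread('pics/top9.png')[130:350,130:520];b=cv2.imread('pics/side9.png')[130:430,180:460]
cv2.imwrite('pics/end.png',np.hstack([cv2.resize(a,(450,254)),np.zeros((254,0,3),np.uint8)]) if 0 else np.vstack([cv2.resize(a[:, :260],(650,550),interpolation=cv2.INTER_CUBIC)]))
```

```text
t 26.1333 pos [ 0.465  -0.1022  0.2369] F [-0.3 -0.7  0. ] w 0.5331416724184173
[[ 0.03   0.002  1.   ]
 [-1.     0.007  0.03 ]
 [-0.007 -1.     0.002]]
L [ 66. 121.]
M [66. -1.]
S [  67. -121.]
side fit [0.5819 0.2714] 150 inl 125
side fit [0.5877 0.1466] 112 inl 102
side fit [0.5932 0.0289] 107 inl 101
side fit [0.6964 0.2761] 225 inl 111
side fit [0.7007 0.1536] 189 inl 98
side fit [0.7066 0.0324] 151 inl 95
glue [([0.737, -0.181], 0.66)]
pliers [([0.637, -0.454], 0.83)]
wire_spool [([0.736, -0.324], 0.56)]
brush [([0.339, -0.281], 0.63)]
top fit [0.5802 0.27  ] 178 inl 166
top fit [0.5866 0.1451] 140 inl 140
top fit [0.5919 0.0272] 92 inl 92
top fit [0.6951 0.2748] 458 inl 181
top fit [0.6998 0.153 ] 401 inl 161
top fit [0.7054 0.0316] 207 inl 103
glue [([0.748, -0.177], 0.66)]
pliers [([0.643, -0.453], 0.89)]
wire_spool [([0.721, -0.332], 0.63)]
brush [([0.345, -0.269], 0.91)]
```

View pics/end.png

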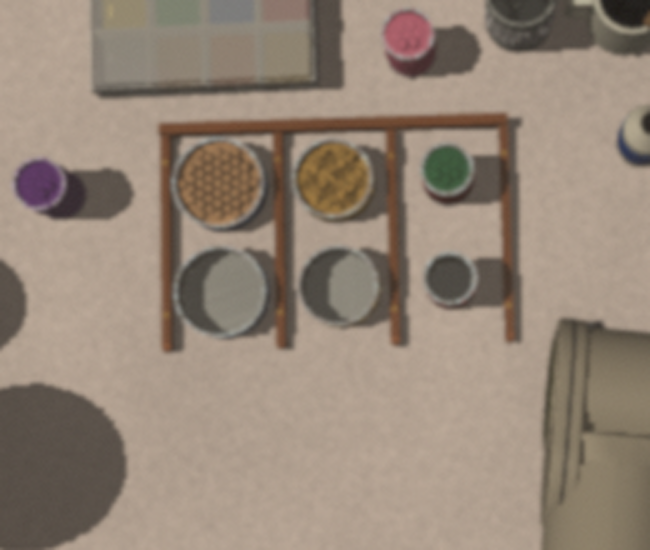

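View pics/side9.png

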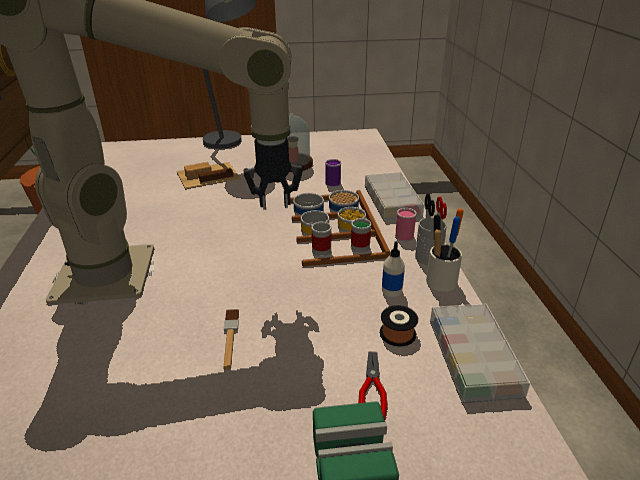

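All three tins stand mouth up inside their rows, in front of the filled tins of their size: top crop px (222,290), (340,285) and (450,278). The arm is clear of everything, so I hand in.

```bash
python3 -c "
from workcell import manip
print(manip.hand_in())"
```

```text
the job is handed in; nothing more can be done
None
```

The job is done and handed in at about 26.5 s of the 72 s allowed; the hand-in gives no verdict.

- **Large tin:** I pushed it over onto its bottom first. I then slid it along the bench with the fingers inside it, never picking it up, into the row on the left.
- **Small tin:** I pulled it out of the medium one and set it down in the row on the right.
- **Medium tin:** I moved it with the fingers inside it into the middle row. The fingers were snug against its wall and the arm drifted up 2–3 mm on the way, so it may have lifted slightly off the bench.

**Last checks:**
- **Empty tins:** all three are mouth up, about 65 mm behind the frame front. They are within about 5 mm of their row middles, with gaps to the filled tins and the battens.
- **Filled tins:** unmoved to within 1–2 mm.
- **Glue, pliers, spool and brush:** the networks' last estimates scatter by up to about 15 mm between cameras, as they did at the start. Nothing in the pictures suggests these things moved, and the arm never came near them at bench height.
- **Wrist force:** the readings I saw peaked at about 7 N, once while widening the fingers in the large tin and once while closing on the small one.
- **Large tin's lag:** it trailed the fingers by up to 14 mm while sliding, so I widened them and corrected before it entered the row.
- **Camera disagreement:** the top and side cameras differ by about 2 mm, which is within their calibration.

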